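# Free the ratchet pawl and bring the hold-down arm onto the copper disc

### The job

The steel hold-down arm of the coppersmith's stand is locked in its raised position by a ratchet. Press down the thumb tail of the pawl until the pawl snaps over and stays clear of the teeth, then push the arm down by the plate at its end until its foot rests on the copper disc. Only press and push: grasp and lift nothing, leave the disc where it lies and the pawl free, and do not disturb the hammer, the cup and the iron stake.

Things in the scene. Friction and masses are not known exactly. Their poses are not given: they have to be found in the camera images.
- stand: Fixed timber block 340 x 130 x 60 mm (x, y, z); origin: centre of its underside. The arm points along its +x (yaw varies). In its frame, in mm: arm's hinge pin, along y, at (-70, 0, 130); pawl's pin at (-135, 0, 164); steel posts hold the pins, tops at 155 and 175. A round wooden rest (radius 48, top at 95) at x = +80 carries the copper disc.
- hold_arm (a joint): Elevation of the arm (rad): 0 = level, foot on the disc; positive = raised; starts at 0.40 to 0.68. A steel bar 16 mm wide with a saw-toothed wheel (radius 45 mm, 0.26 rad a tooth) at its hinge. Stiff hinge: it stays where left and, pawl free, takes 5 to 8 N at the plate to push down. Pawl engaged, it sinks by a tooth at most, then jams.
- push_plate (a point): Centre of the top face of the push plate at the arm's free end, 50 mm along the arm x 42 mm wide x 6 mm thick. It lies 225 mm out from the hinge pin and 12 mm above the pin's line in the arm's frame; its x points outward along the arm, its z out of the top face; both tilt with the arm. 142 mm above the bench when level, 230 to 285 mm when raised.
- press_foot (a point): Centre of the underside of the arm's round rubber foot (radius 15 mm), 150 mm out from the hinge pin and 30 mm below its line in the arm's frame; 100 mm above the bench when it rests on the disc.
- pawl (a joint): Angle of the pawl (rad): 0 to 0.11 = engaged, nose hooked in the wheel's teeth; 0.42 = free, at its stop. An over-centre spring drives it to engaged below 0.21 and to free above 0.21, where it stays by itself.
- pawl_tail (a point): Centre of the top face of the pawl's flat thumb tail (30 mm along the stand's x, 34 mm wide, 6 mm thick), 55 mm from the pawl's pin towards the stand's -x, 170 to 176 mm above the bench. Pressing straight down takes about 3 N, rising to 6 N; it snaps over at 164 mm above the bench and stops, free, at 153 mm.
- disc: Loose copper disc, 72 mm across and 5 mm thick, lying on the wooden rest under the arm's foot; origin at the centre of its underside.
- hammer: Bystander: loose hammer 260 mm long lying on the bench beside the stand, on the stand's +y side.
- cup: Bystander: loose copper cup 68 mm across, 75 mm high, standing on the bench on the stand's -y side; origin at the centre of its underside.
- stake: Bystander: loose iron stake 64 mm across its foot, 80 mm high, standing on the bench on the stand's -y side; origin at the centre of its underside.
Not all that is in view belongs to the job. Several things have the shape of the disc; the one meant has the colours described above.

How it is judged:
On the way, in this order (a step that is already met when the one before it is completed fails the run):
1. the pawl is pressed free while the arm is still raised (value of joint pawl above 0.33 rad and value of joint hold_arm above 0.12 rad), for 0.1 s.
2. the arm is pushed down onto the disc (value of joint hold_arm below 0.04 rad and value of joint pawl above 0.33 rad), for 0.1 s.
At the end, for the whole second after the job is handed in: The pawl is free (angle above 0.33 rad), the arm is down with its foot on the disc (elevation within 0.04 rad of level) and at rest, and the disc lies under the foot (centres within 20 mm) (all of step 2 and value of joint hold_arm above -0.04 rad and velocity of joint hold_arm between -0.05 and 0.05 rad/s and horizontal distance between press_foot and disc below 0.02 m and linear speed of disc below 0.02 m/s); the robot touches nothing.
It fails at once if the arm is lifted above its starting range (value of joint hold_arm above 0.75 rad).
It fails at once if the copper disc is carried or pushed away (distance of disc from where it was at the start of the episode above 0.015 m).
It fails at once if the hammer is disturbed (distance of hammer from where it was at the start of the episode above 0.02 m).
It fails at once if the cup is disturbed (distance of cup from where it was at the start of the episode above 0.02 m or angle between cup's own z axis and vertical above 0.4 rad).
It fails at once if the stake is disturbed (distance of stake from where it was at the start of the episode above 0.02 m or angle between stake's own z axis and vertical above 0.4 rad).
It also fails if it takes over 43 s, if anything falls off the work surface, if the arm or the gripper's body presses on something with over 40 N, if the wrist force passes 120 N, or if a joint passes its speed limit or range.

### The arm

A 6-joint arm with a two-finger parallel gripper is mounted at the origin on the work surface. World frame = base frame: x ahead of the robot, y to its left, z up, the work surface at z = 0. Lengths are in m, angles in rad, forces in N, time in s.
With the tool pointing down it reaches from about 0.3 to 0.875 m from the base axis. Payload 4.2 kg.
Tool frame: the origin (TCP) lies at the very end of the fingers, on their centre line; the grasp point (between the pads) lies 19 mm behind it (arm.grip_depth is the z of the grasp point in the tool frame, in m); z points along the fingers, y is the direction in which the jaws open and shut (so a half turn about z gives the same grasp; the last joint's range is limited). The gripper opens to 85 mm and grips with 20 to 120 N. Pads are 22 mm wide; open, the fingers measure 114 mm over their backs; the gripper's body (76 mm by 85 mm) begins 54 mm behind the grasp point. The pads swing forward as they close: fully open they stand 13 mm farther back than shut.
Start: joints at [1.196, 0.32, 1.565, -0, 1.257, -0.02], TCP at [0.2, 0.539, 0.231] pointing down, gripper open.
Joint ranges: [-3.11, 3.11], [-0.84, 2.01], [0.21, 2.61], [-1.34, 4.49], [0.05, 2.63], [-2.56, 2.56]. Speed limits (rad/s): [2.57, 2.57, 3.14, 3.14, 3.14, 3.14].

### API

Orientations are given as a rotation vector (axis times angle).
In Python, from plant import arm, snapshot, camera_params gives the robot as it stands.
- The arm moves only by the shell command python3 -m inch 'ROWS' [OPENING] [FORCE]. ROWS is JSON, a list of rows, each an object with "translation": the shift along the tool's x, y, z in m, a list of three; "yaw": the turn about the tool's z in rad. In form: [{"translation": [x, y, z], "yaw": yaw}, ...]. A call has exactly 10 rows; each row shifts and turns the commanded pose from where the row before left it, along the tool's axes as they then stand; what a row does not reach is not made up. A row lasts 1/8 s, in which the tool goes at most 62.5 mm and 10.7 degrees, less where a joint would pass 70% of its speed; a pose out of reach is approached as far as the arm can. A call with a gripper value outside its range is refused whole. OPENING is the finger opening in m, from 0 to 0.0854, set as the call begins (- or left out, the last holds). The fingers move at their own pace and stop on an object; FORCE is the grip in N (left out, the last holds). Time passes only in rows, so rows that do not move let the fingers close, or fill a call up. It gives the time, the measured TCP pose, the force and the opening at its end, in the units of the state.
- arm.state(): the state, without advancing time (a new reading comes with each control period).
- snapshot(name): name is "scene" or "top" or "wrist"; returns the picture (400x640x3 uint8, red, green, blue); there is no depth.
- camera_params(name): a dict with "mtx" (3x3 intrinsics, pixels), "dist_coeffs" ([k1, k2, p1, p2, k3] as OpenCV has them; the pictures are not rectified), "extrinsics" (4x4, takes a point from camera to world coordinates); the wrist camera has in their place "mount" (4x4, takes a point from camera to tool coordinates, whose origin is the TCP and whose axes are the flange's). Camera axes: x right, y down, z forward; pixel columns grow to the right and rows downward; lengths in m; the calibration is good to about 2 mm. A picture is of the moment at which its call begins: read the wrist's pose just before it. camera_params takes no time and is no camera call.
- arm.sign_off(): hands the job in, once; it reports no verdict.
The state is a dict: "clock": time; "joints": joint angles; "joint_velocities": joint speeds; "tau": joint torques, N m; "tool_pos": TCP position; "eef_rot": TCP orientation; "force": force on the tool from outside, world axes, zero at the start; "torque": the same for the moment, N m; "opening": finger opening in m.
Only numpy, scipy, OpenCV 4.12 (cv2) and the standard library are available. Lean on these libraries where they do the work, as an engineer would, in place of code of your own. Each camera call takes 0.05 s, during which the arm holds its last target.

## Working session

There is one attempt and no reset: what is moved stays moved. The work goes in short steps, Python scripts to look and compute and a shell command to move; the robot and the scene stay as the last step left them, time stands still between calls to the robot, and variables do not carry over. Pictures are saved under pics/ and viewed, and the job is handed in when it is done.

```bash
mkdir -p pics; ls
cat > h.py <<'E'
import numpy as np, cv2
from plant import arm, snapshot, camera_params
def shot(n,f):
    im=snapshot(n); cv2.imwrite(f'pics/{f}.png',im[:,:,::-1]); return im
def crop(f,x0,y0,x1,y1,s,o):
    im=cv2.imread(f'pics/{f}.png')[y0:y1,x0:x1]; cv2.imwrite(f'pics/{o}.png',cv2.resize(im,None,fx=s,fy=s,interpolation=cv2.INTER_CUBIC))
def ray(n,uv):
    p=camera_params(n); q=cv2.undistortPoints(np.array([[uv]],float),np.array(p['mtx']),np.array(p['dist_coeffs']))[0,0]
    T=np.array(p['extrinsics']); return T[:3,3],T[:3,:3]@np.array([q[0],q[1],1])
def atz(n,uv,z):
    o,d=ray(n,uv); return o+d*(z-o[2])/d[2]
def proj(n,P):
    p=camera_params(n); T=np.linalg.inv(np.array(p['extrinsics'])); r,_=cv2.Rodrigues(T[:3,:3])
    return cv2.projectPoints(np.array(P,float).reshape(-1,3),r,T[:3,3],np.array(p['mtx']),np.array(p['dist_coeffs']))[0][:,0]
def tri(uvs):
    A=np.zeros((3,3));b=np.zeros(3)
    for n,uv in uvs:
        o,d=ray(n,uv);d=d/np.linalg.norm(d);M=np.eye(3)-np.outer(d,d);A+=M;b+=M@o
    return np.linalg.solve(A,b)
E
python3 - <<'E'
from h import *
shot('scene','s0');shot('top','t0')
s=arm.state();print(s['clock'],s['tool_pos'],s['eef_rot'],s['force'],s['opening'])
for n in('scene','top'):print(n,np.round(camera_params(n)['extrinsics'],3))
E
```

```text
pics
0.1 [0.19959386 0.53880137 0.23056492] [-5.54306743e-01 -3.09197146e+00  2.41317236e-03] [-0.14167974 -0.6705412   0.09744361] 0.0851653850309365
scene [[-0.683  0.525 -0.508  1.013]
 [ 0.73   0.502 -0.463  0.392]
 [ 0.012 -0.687 -0.726  0.708]
 [ 0.     0.     0.     1.   ]]
top [[-0.008 -0.999  0.05   0.536]
 [-1.     0.009  0.008 -0.006]
 [-0.008 -0.049 -0.999  1.185]
 [ 0.     0.     0.     1.   ]]
```

View pics/s0.png

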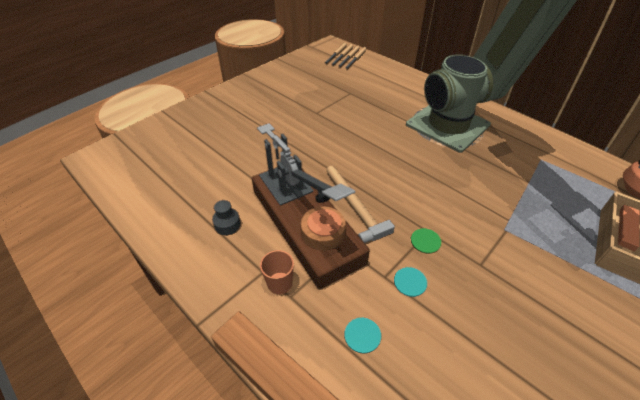

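View pics/t0.png

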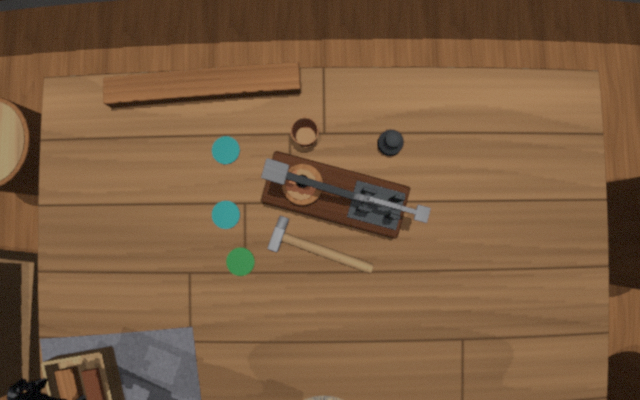

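Scene: the stand is at about (310,220), the plate at (338,192), the tail at (265,129), and the copper disc on the rest at (322,225). Lookalike discs lie at (427,240) green and at (410,281) and (363,335) teal. In the top view the plate is at (276,172), the tail at (422,214), the copper disc at (303,183), and the lookalikes at (226,150), (226,214) and (240,262). Next, close crops.

Run:
```python
from h import *
crop('t0',250,110,450,280,4,'t0c');crop('s0',210,110,400,290,4,'s0c')
```

```text
(no output)
```

View pics/t0c.png

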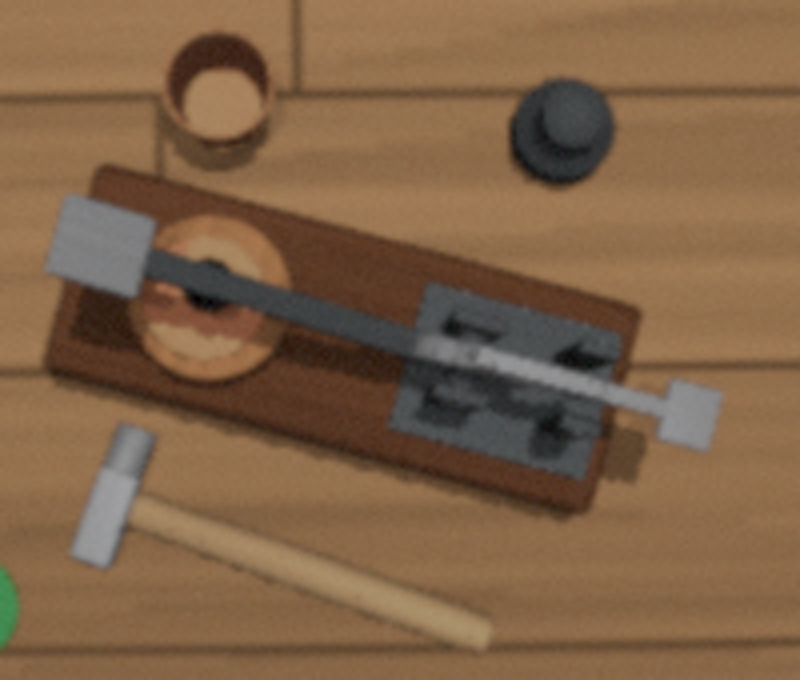

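View pics/s0c.png

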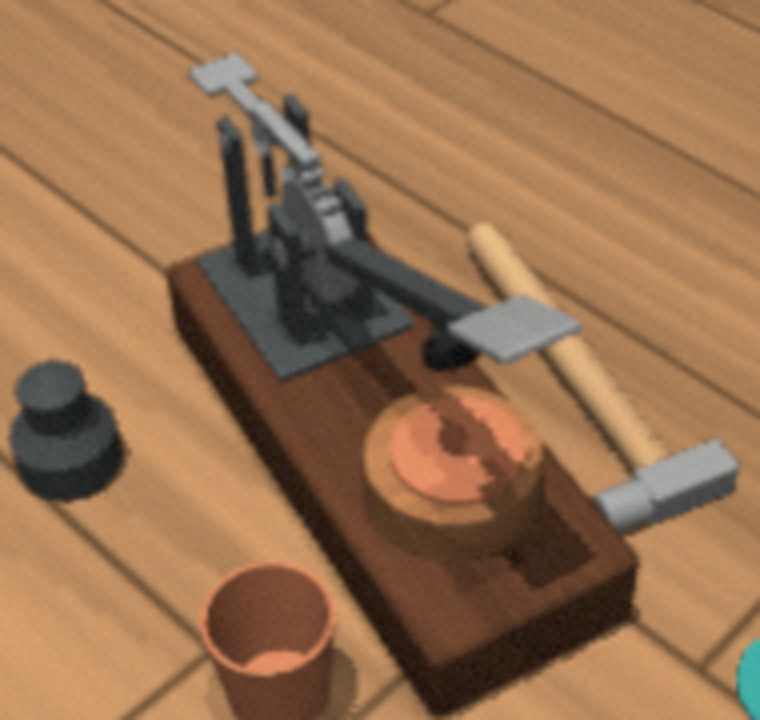

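Run:
```python
from h import *
f=lambda x,y,x0,y0:((x+.5)/4-.5+x0,(y+.5)/4-.5+y0)
t=lambda x,y:f(x,y,250,110); s=lambda x,y:f(x,y,210,110)
C=[atz('top',t(*c),0.06) for c in [(100,165),(640,308),(590,510),(48,370)]]
print(np.round(C,4)); c=np.mean(C,0); 
ax=(C[0]+C[3]-C[1]-C[2])/2; L=np.linalg.norm(ax); ax/=L; print('len',L,'wid',np.linalg.norm(C[0]-C[3]),'yaw',np.arctan2(ax[1],ax[0]),'c',c)
tail=tri([('top',t(690,414)),('scene',s(224,73))]);plate=tri([('top',t(102,246)),('scene',s(516,327))])
ay=np.array([-ax[1],ax[0],0])
for n,p in(('tail',tail),('plate',plate)):
    print(n,np.round(p,4),'stand frame',(p-c)@ax,(p-c)@ay)
# model tail
print('atz tail top .173',atz('top',t(690,414),.173), 'model',c+ax*-.19)
for e in np.arange(.4,.7,.04):
    r=.225*np.cos(e)-.012*np.sin(e);z=.13+.225*np.sin(e)+.012*np.cos(e)
    print(round(e,2),round(-.07+r,4),round(z,4))
# cup, stake, hammer
print('cup',atz('top',t(218,90),.075),'stake',atz('top',t(560,135),.0),'disc',tri([('scene',s(462,444))]) if 0 else atz('scene',s(462,444),.1)@np.eye(3), 'exp',c+ax*.08)
for e in('tail','plate'): pass
print(proj('top',[tail,plate]),proj('scene',[tail,plate]),t(690,414),t(102,246),s(224,73),s(516,327))
J=arm.state();print(J['joints'])
```

```text
[[ 0.7218  0.1102  0.06  ]
 [ 0.6328 -0.2121  0.06  ]
 [ 0.5128 -0.1802  0.06  ]
 [ 0.5989  0.1416  0.06  ]]
len 0.3336706687005989 wid 0.12681968056802015 yaw 1.3053720380883482 c [ 0.61655401 -0.03514102  0.06      ]
tail [ 0.5653 -0.2174  0.1697] stand frame -0.1893511590288215 0.001615787998973647
plate [0.6515 0.0919 0.2324] stand frame 0.13180243961143498 -0.00037258776327755186
atz tail top .173 [ 0.56590838 -0.21740403  0.173     ] model [ 0.56671346 -0.21848746  0.06      ]
0.4 0.1326 0.2287
0.44 0.1285 0.2367
0.48 0.124 0.2445
0.52 0.1193 0.2522
0.56 0.1143 0.2597
0.6 0.1089 0.2669
0.64 0.1033 0.274
0.68 0.0974 0.2808
cup [0.763405   0.03845682 0.075     ] stake [ 0.74815861 -0.17459296  0.        ] disc [0.63478313 0.04630081 0.1       ] exp [0.63753951 0.04205748 0.06      ]
[[421.82487474 213.44454254]
 [274.86365277 171.34438596]] [[265.23237449 127.83656962]
 [338.23633335 191.35549956]] (422.125, 213.125) (275.125, 171.125) (265.625, 127.875) (338.625, 191.375)
[ 1.19600235e+00  3.20231795e-01  1.56555498e+00  2.04035718e-05
  1.25737662e+00 -2.00231094e-02]
```

Measurements fit the given model: stand length 334 (340), width 127 (130), tail at -189 (-190), and the plate gives an elevation of about 0.42. I'll close the fingers, lift, and travel toward the tail at (0.566, -0.218).

```bash
python3 -m inch '[{"translation":[-0.01,-0.01,-0.03],"yaw":0},{"translation":[-0.03,-0.03,-0.03],"yaw":0},{"translation":[-0.03,-0.03,-0.01],"yaw":0},{"translation":[-0.03,-0.03,0],"yaw":0},{"translation":[-0.03,-0.03,0],"yaw":0},{"translation":[-0.03,-0.03,0],"yaw":0},{"translation":[-0.03,-0.03,0],"yaw":0},{"translation":[-0.03,-0.03,0],"yaw":0},{"translation":[-0.03,-0.03,0],"yaw":0},{"translation":[-0.03,-0.03,0],"yaw":0}]' 0
cat > g.py <<'E'
import sys
from h import *
from scipy.spatial.transform import Rotation as Ro
g=np.array([float(v) for v in sys.argv[1:4]]);s=arm.state();R=Ro.from_rotvec(s['eef_rot']).as_matrix()
print('t',s['clock'],'pos',np.round(s['tool_pos'],4),'tool delta',np.round(R.T@(g-s['tool_pos']),4),'yaw y',np.arctan2(R[1,1],R[0,1]),'F',np.round(s['force'],2),'op',s['opening'],'q',np.round(s['joints'],2))
E
python3 g.py 0.566 -0.218 0.2
```

```text
clock: 1.35
tool_pos: [0.3652, 0.178, 0.3011]
eef_rot: [-0.554, -3.092, 0.0]
force: [1.2, 0.0, -0.2]
opening: 0.0001
t 1.35 pos [0.3652 0.178  0.3011] tool delta [-0.3258 -0.3016  0.101 ] yaw y 1.2161376934307335 F [ 1.2   0.04 -0.21] op 0.00012025096567461988 q [ 0.43  0.01  1.78  0.    1.36 -0.79]
```

```bash
python3 -m inch '[{"translation":[-0.036,-0.034,0],"yaw":0},{"translation":[-0.036,-0.034,0],"yaw":0},{"translation":[-0.036,-0.034,0],"yaw":0},{"translation":[-0.036,-0.034,0],"yaw":0},{"translation":[-0.036,-0.034,0],"yaw":0},{"translation":[-0.036,-0.034,0],"yaw":0},{"translation":[-0.036,-0.034,0.02],"yaw":0},{"translation":[-0.036,-0.034,0.03],"yaw":0},{"translation":[-0.036,-0.034,0.03],"yaw":0},{"translation":[0,0,0],"yaw":-0.09}]'
python3 g.py 0.566 -0.218 0.172
python3 - <<'E'
from h import *
shot('scene','s1');shot('top','t1');crop('s1',210,30,400,180,4,'s1c')
E
```

```text
clock: 2.6
tool_pos: [0.562, -0.2226, 0.2168]
eef_rot: [-0.415, -3.107, -0.002]
force: [-0.4, 0.6, -0.0]
opening: 0.0001
t 2.6 pos [ 0.562  -0.2226  0.2168] tool delta [-0.003   0.0054  0.0448] yaw y 1.3052276077422564 F [-0.42  0.61 -0.03] op 7.927821337443568e-05 q [-0.4   0.38  1.51 -0.    1.26 -1.7 ]
```

View pics/s1c.png

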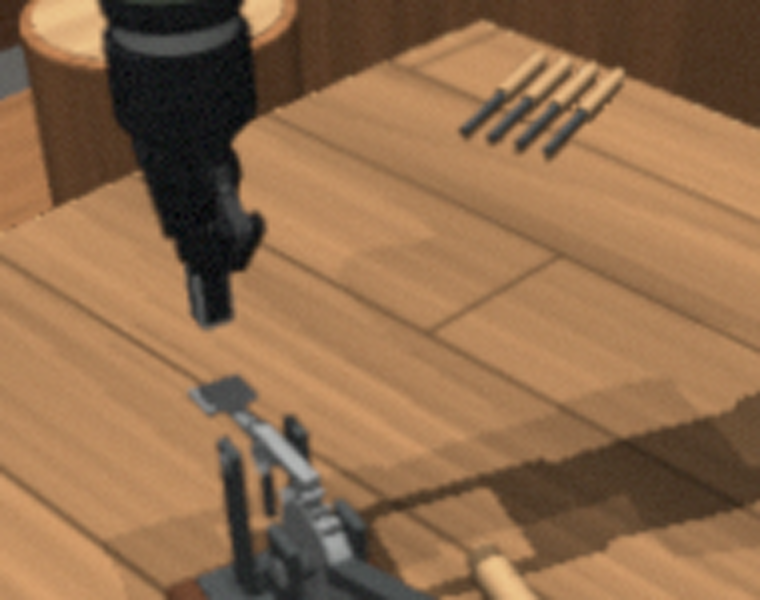

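The closed fingertips stand just above the tail plate, at about crop (225,390). Now I'll centre and press down to about z = 0.155.

```bash
python3 -m inch '[{"translation":[-0.003,0.005,0.02],"yaw":0},{"translation":[0,0,0.015],"yaw":0},{"translation":[0,0,0.007],"yaw":0},{"translation":[0,0,0.005],"yaw":0},{"translation":[0,0,0.005],"yaw":0},{"translation":[0,0,0.005],"yaw":0},{"translation":[0,0,0.005],"yaw":0},{"translation":[0,0,0],"yaw":0},{"translation":[0,0,0],"yaw":0},{"translation":[0,0,0],"yaw":0}]'
python3 g.py 0.566 -0.218 0.155
```

```text
clock: 3.95
tool_pos: [0.5667, -0.216, 0.1591]
eef_rot: [-0.415, -3.114, -0.0]
force: [0.4, -0.8, 0.3]
opening: 0.0
t 3.95 pos [ 0.5667 -0.216   0.1591] tool delta [ 0.0002 -0.0021  0.0041] yaw y 1.3060073547318545 F [ 0.42 -0.84  0.31] op 2.8684391647088318e-05 q [-0.38  0.42  1.6   0.    1.12 -1.69]
```

```bash
python3 -m inch '[{"translation":[0,0,0.002],"yaw":0},{"translation":[0,0,0],"yaw":0},{"translation":[0,0,-0.02],"yaw":0},{"translation":[0,0,-0.03],"yaw":0},{"translation":[0,0,-0.04],"yaw":0},{"translation":[0,0,-0.04],"yaw":0},{"translation":[0,0,0],"yaw":0},{"translation":[0,0,0],"yaw":0},{"translation":[0,0,0],"yaw":0},{"translation":[0,0,0],"yaw":0}]'
python3 - <<'E'
from h import *
shot('scene','s2');crop('s2',210,100,400,250,4,'s2c')
E
python3 g.py 0.652 0.092 0.27
```

```text
clock: 5.2
tool_pos: [0.5664, -0.2159, 0.2861]
eef_rot: [-0.414, -3.112, -0.001]
force: [-0.4, -0.3, -0.8]
opening: 0.0001
t 5.25 pos [ 0.5665 -0.216   0.2863] tool delta [-0.0019  0.3196  0.0164] yaw y 1.305998998910662 F [ 0.53 -0.28 -0.72] op 0.00018910482383190439 q [-0.38  0.34  1.39  0.    1.41 -1.69]
```

View pics/s2c.png

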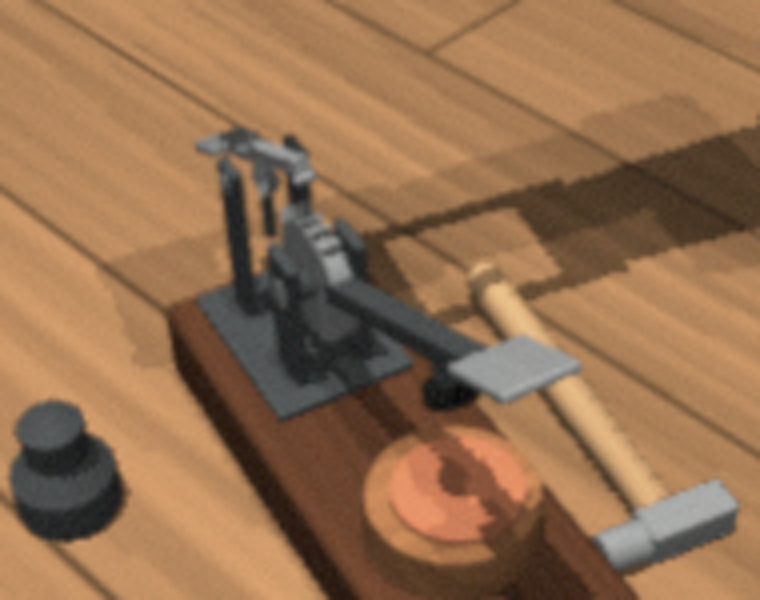

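The tail has dropped to about crop (225,143), where it would have been at 113 if still engaged, and the nose is clear of the wheel, so the pawl is free. Next, move over the plate.

```bash
python3 -m inch '[{"translation":[0,0.02,0],"yaw":0},{"translation":[0,0.04,0],"yaw":0},{"translation":[0,0.04,0],"yaw":0},{"translation":[0,0.04,0],"yaw":0},{"translation":[0,0.04,0],"yaw":0},{"translation":[0,0.04,0],"yaw":0},{"translation":[0,0.04,0],"yaw":0},{"translation":[0,0.04,0],"yaw":0},{"translation":[-0.001,0.02,0],"yaw":0},{"translation":[0,0,0],"yaw":0}]'
python3 - <<'E'
from h import *
shot('scene','s3');crop('s3',250,80,440,230,4,'s3c')
E
python3 g.py 0.652 0.092 0.232
```

```text
clock: 6.5
tool_pos: [0.6515, 0.0938, 0.2869]
eef_rot: [-0.411, -3.114, 0.001]
force: [0.2, -0.4, -0.3]
opening: 0.0002
t 6.55 pos [0.6512 0.0925 0.2871] tool delta [-0.0009 -0.0002  0.0551] yaw y 1.306779562106299 F [-0.05 -0.43 -0.08] op 0.00013249788430704055 q [ 0.12  0.43  1.26 -0.    1.46 -1.18]
```

View pics/s3c.png

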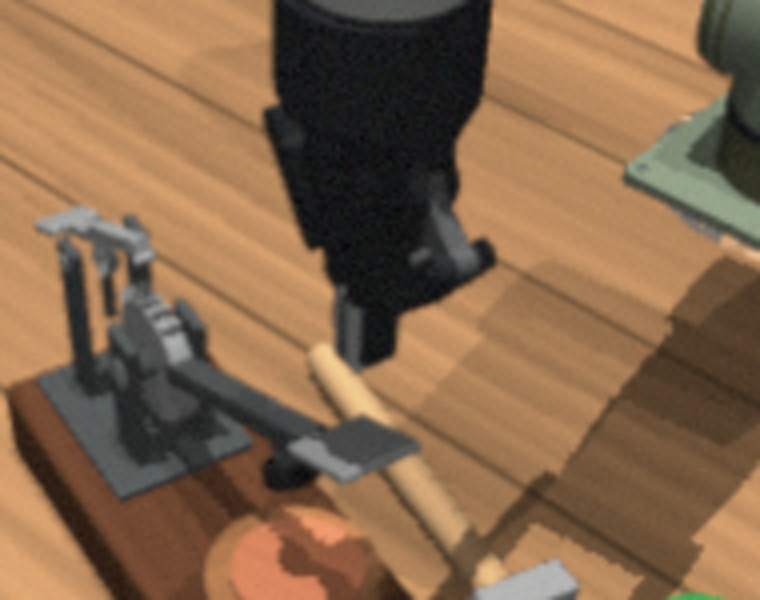

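```bash
python3 -m inch '[{"translation":[-0.001,0,0.03],"yaw":0},{"translation":[0,0,0.015],"yaw":0},{"translation":[0,0,0.008],"yaw":0},{"translation":[0,0.003,0.008],"yaw":0},{"translation":[0,0.003,0.008],"yaw":0},{"translation":[0,0.003,0.008],"yaw":0},{"translation":[0,0.003,0.008],"yaw":0},{"translation":[0,0.002,0.008],"yaw":0},{"translation":[0,0.002,0.008],"yaw":0},{"translation":[0,0,0],"yaw":0}]'
python3 g.py 0.657 0.115 0.142
python3 - <<'E'
from h import *
shot('scene','s4');crop('s4',210,100,400,250,4,'s4c')
E
```

```text
clock: 7.8
tool_pos: [0.657, 0.1076, 0.1872]
eef_rot: [0.415, 3.112, 0.001]
force: [1.3, 0.2, 0.3]
opening: -0.0001
t 7.8 pos [0.657  0.1076 0.1872] tool delta [0.002  0.0071 0.0452] yaw y 1.3057676562991105 F [1.35 0.19 0.28] op -8.956657320114705e-05 q [ 0.14  0.49  1.41  0.    1.24 -1.16]
```

View pics/s4c.png

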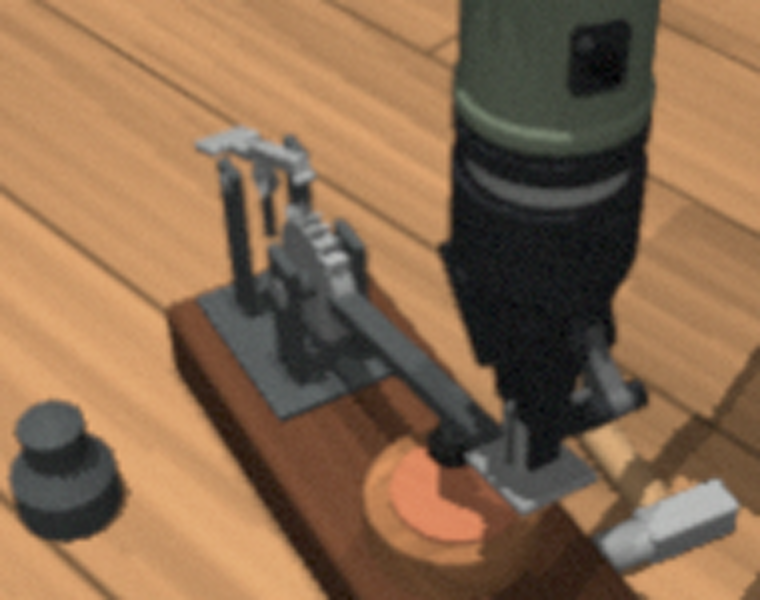

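The arm is coming down with the tip centred on the plate, and the pawl is still free. Continue.

```bash
python3 -m inch '[{"translation":[0.001,0.002,0.007],"yaw":0},{"translation":[0,0.002,0.007],"yaw":0},{"translation":[0,0.001,0.007],"yaw":0},{"translation":[0,0.001,0.007],"yaw":0},{"translation":[0,0.001,0.005],"yaw":0},{"translation":[0,0,0.005],"yaw":0},{"translation":[0,0,0.004],"yaw":0},{"translation":[0,0,0.002],"yaw":0},{"translation":[0,0,0],"yaw":0},{"translation":[0,0,0],"yaw":0}]'
python3 g.py 0.657 0.115 0.142
python3 - <<'E'
from h import *
shot('scene','s5');crop('s5',210,100,400,250,4,'s5c')
E
```

```text
clock: 9.1
tool_pos: [0.6588, 0.114, 0.1433]
eef_rot: [0.414, 3.111, -0.0]
force: [1.9, -1.5, 5.3]
opening: 0.0001
t 9.1 pos [0.6588 0.114  0.1433] tool delta [0.002  0.0005 0.0013] yaw y 1.3058766966918123 F [ 1.85 -1.47  5.28] op 7.27985698606867e-05 q [ 0.15  0.52  1.46 -0.    1.15 -1.15]
```

View pics/s5c.png

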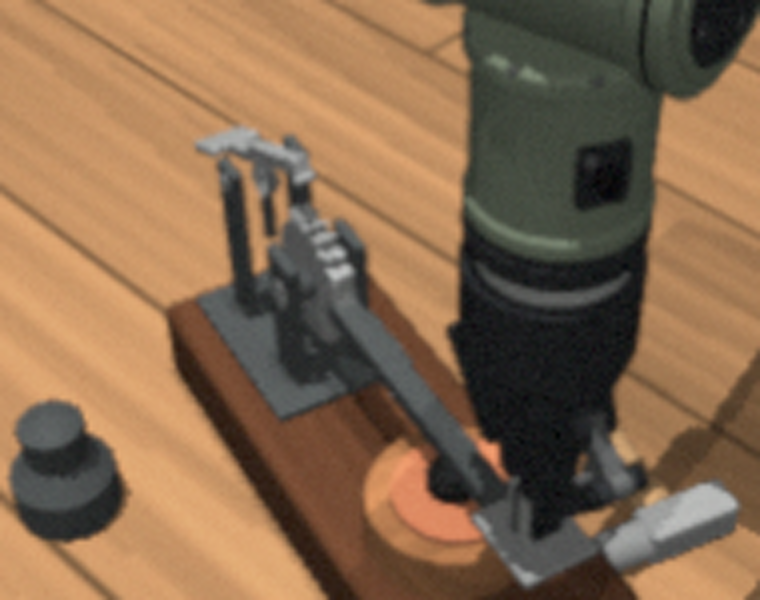

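The arm is nearly level. I'll press a few mm more until the force shows firm contact.

```bash
python3 -m inch '[{"translation":[0,0,0.001],"yaw":0},{"translation":[0,0,0.001],"yaw":0},{"translation":[0,0,0.001],"yaw":0},{"translation":[0,0,0.001],"yaw":0},{"translation":[0,0,0],"yaw":0},{"translation":[0,0,0],"yaw":0},{"translation":[0,0,0],"yaw":0},{"translation":[0,0,0],"yaw":0},{"translation":[0,0,0],"yaw":0},{"translation":[0,0,0],"yaw":0}]'
python3 g.py 0.657 0.115 0.142
```

```text
clock: 10.4
tool_pos: [0.6588, 0.1141, 0.142]
eef_rot: [0.414, 3.109, 0.001]
force: [0.4, -3.2, 15.3]
opening: -0.0003
t 10.4 pos [0.6588 0.1141 0.142 ] tool delta [ 0.002   0.0004 -0.    ] yaw y 1.305987648806458 F [ 0.36 -3.21 15.31] op -0.0002646914735753657 q [ 0.15  0.52  1.47 -0.    1.15 -1.15]
```

The tip is at z = 0.142 with 15 N, well above the 5–8 N the hinge needs, so the foot is seated. Retreat straight up.

```bash
python3 -m inch '[{"translation":[0,0,-0.005],"yaw":0},{"translation":[0,0,-0.01],"yaw":0},{"translation":[0,0,-0.03],"yaw":0},{"translation":[0,0,-0.03],"yaw":0},{"translation":[0,0.03,-0.03],"yaw":0},{"translation":[0,0.04,-0.03],"yaw":0},{"translation":[0,0.04,0],"yaw":0},{"translation":[0,0.02,0],"yaw":0},{"translation":[0,0,0],"yaw":0},{"translation":[0,0,0],"yaw":0}]'
python3 - <<'E'
from h import *
shot('scene','s6');crop('s6',210,100,400,290,4,'s6c');shot('top','t6')
E
python3 g.py 0.657 0.115 0.142
```

```text
clock: 11.65
tool_pos: [0.6912, 0.2388, 0.2726]
eef_rot: [-0.416, -3.112, 0.002]
force: [0.4, -0.1, -0.2]
opening: 0.0001
t 11.75 pos [0.6914 0.2386 0.2733] tool delta [ 0.0006 -0.1282  0.1314] yaw y 1.3045323484184523 F [ 0.82 -0.   -0.09] op -8.457859541519602e-05 q [ 0.32  0.56  1.06 -0.    1.52 -0.99]
```

View pics/s6c.png

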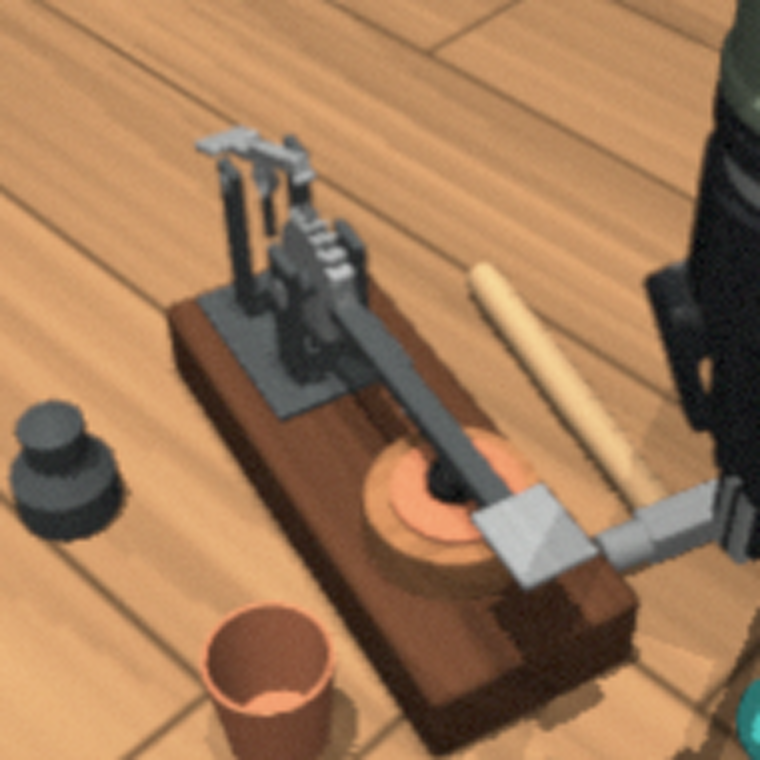

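View pics/t6.png

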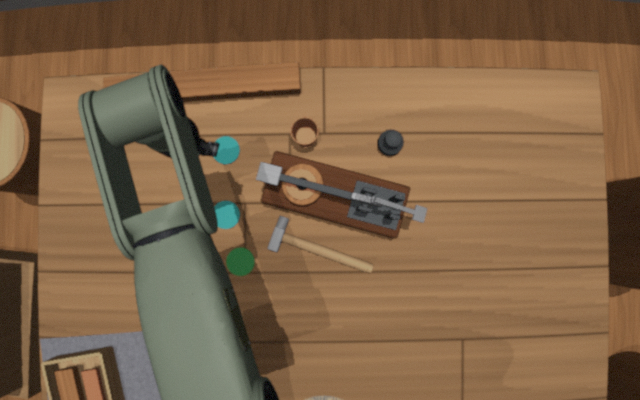

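Run:
```python
from h import *
crop('t6',250,110,450,280,4,'t6c')
f=lambda x,y,x0,y0:((x+.5)/4-.5+x0,(y+.5)/4-.5+y0)
ax=np.array([.2623,.965,0]);c=np.array([.6168,-.0351,0])
for e in (0,.04,.08):
    P=c+ax*(-.07+.225*np.cos(e)-.012*np.sin(e))+np.array([0,0,.13+.225*np.sin(e)+.012*np.cos(e)])
    print(e,proj('scene',P),proj('top',P))
print(f(535,536,210,100)); print('tail free/engaged',proj('scene',[c-ax*.19+[0,0,.153],c-ax*.19+[0,0,.172]]),f(228,141,210,100))
```

```text
0 [[343.21685383 231.86479885]] [[268.91773309 173.63401895]]
0.04 [[343.2430122  228.68591222]] [[268.73572348 173.24239425]]
0.08 [[343.16345383 225.33584632]] [[268.71068243 172.88691282]]
(343.375, 233.625)
tail free/engaged [[265.1395062  133.55967158]
 [264.33794687 127.1574649 ]] (266.625, 134.875)
```

View pics/t6c.png

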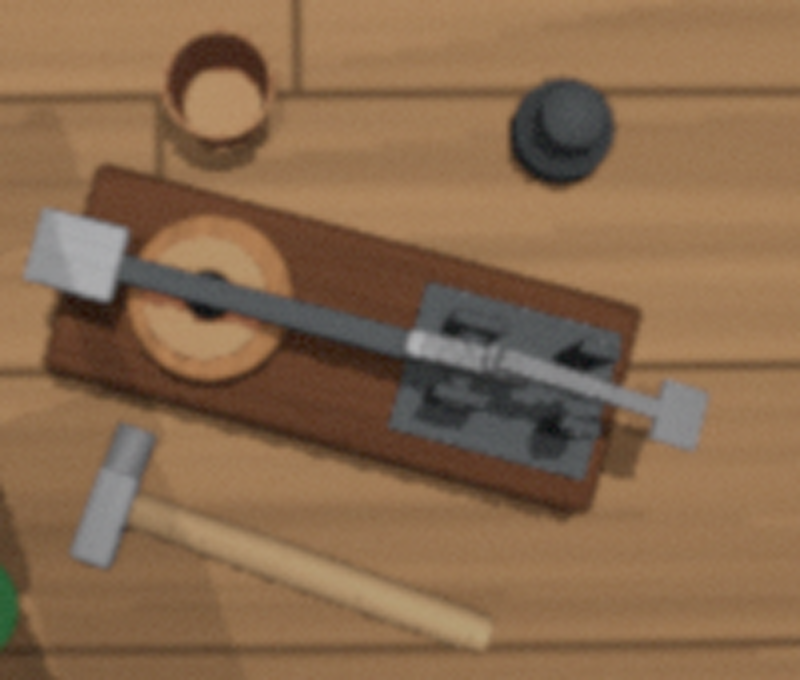

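The plate image matches elevation 0, the tail matches free, and the cup, stake, hammer and disc have not moved. Handing in.

```bash
python3 -c "
from plant import arm
print(arm.sign_off())"
```

```text
the job is handed in; nothing more can be done
None
```

The pawl is free and the hold-down arm is resting with its foot on the copper disc. I handed the job in at about 12 s of the 43 s allowed. No verdict was reported.

**What I did:** With the fingers closed, I pressed the thumb tail down until the pawl snapped over. I then pushed the plate along its arc until the tool was at z = 0.142 m with 15 N on it. After that I backed off until the robot touched nothing.

**Last checks:**
- **Arm:** the plate's centre appears about 1.8 pixels lower in the scene picture than predicted for a level arm. That is within my reading and calibration error, and 0.04 rad of elevation would show as about 3 pixels.
- **Pawl:** the tail appears about 1.3 pixels below its predicted free position. The engaged position would be about 6 pixels higher than the free one.
- **Disc and bystanders:** the disc is under the foot, and the disc, hammer, cup and stake look unmoved in the before and after pictures.
- **Forces:** the tool read near zero force at the end. The 15 N on the plate was the highest force I read, but readings come only at the end of each call.

No check failed.

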